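Let the red and then the blue vial out of the dispenser

ROBOT

A 6-joint arm with a two-finger parallel gripper is mounted at the origin on the work surface. World frame = base frame: x ahead of the robot, y to its left, z up, the work surface at z = 0. Lengths are in mm, angles in degrees, forces in N, time in s.
With the tool pointing down it reaches from about 275 to 750 mm from the base axis. Payload 10.2 kg.
Tool frame: the origin (TCP) lies at the very end of the fingers, on their centre line; the grasp point (between the pads) lies 19 mm behind it (manip.tcp_to_grasp is the distance from the TCP to the grasp point, in mm); z points along the fingers, y is the line along which they close (so a half turn about z gives the same grasp; the last joint's range is limited). The gripper opens to 85 mm and grips with 20 to 120 N. Pads are 22 mm wide; open, the fingers measure 114 mm over their backs; the gripper's body (76 mm by 85 mm) begins 54 mm behind the grasp point. The pads swing forward as they close: fully open they stand 13 mm farther back than shut.
Start: joints at [-86.253, 17.928, 85.812, -0, 76.261, -12.8], TCP at [149.508, -503.268, 231.294] pointing down, gripper open.
Joint ranges: [-168.41, 168.41], [-55.51, 124.54], [10.69, 146.95], [-70.63, 250.63], [1, 178], [-165.06, 165.06]. Speed limits (degrees/s): [136.94, 136.94, 172.46, 180, 180, 180].

INTERFACE

Orientations are given as a 3x3 rotation matrix whose columns are the frame's x, y, z axes.
In Python, from cell import monitor, get_image, calibration, manip gives the robot as it stands.
- The arm moves only by the tool step_arm, never from a script. Its argument "rows" is a list of rows, each an object of numbers: "dx", "dy", "dz": the shift along the world's x, y, z scaled (see below); "ax", "ay", "az": the turn, a rotation vector about the world's x, y, z scaled (see below). In form: [{"dx": .., "dy": .., "dz": .., "ax": .., "ay": .., "az": ..}, ...]. A call has 1 to 5 rows; each row shifts and turns the commanded pose from where the row before left it; what a row does not reach is not made up. The controller multiplies each number of a shift by 75 mm and each number of a turn by pi rad. A row lasts 1/8 s, in which the tool goes at most 62.5 mm and 10.7 degrees, less where a joint would pass 70% of its speed; a pose out of reach is approached as far as the arm can. A call with a number of a shift or a turn outside -1 to 1 is refused whole. A call with a gripper value outside its range is refused whole. "grip" is the closure in counts, from 0 (fully open) to 255 (shut), set as the call begins (left out, the last holds). The fingers move at their own pace and stop on an object; "grip_force" is the grip in N (left out, the last holds). Time passes only in rows, so rows that do not move let the fingers close. It gives the time, the measured TCP pose, the force, the opening and the grip force at its end, in the units of the state.
- monitor.get_state(): the state, without advancing time (a new reading comes with each control period).
- get_image(name): name is "scene" or "top" or "wrist"; returns the picture (420x560x3 uint8, red, green, blue); there is no depth.
- calibration(name): a dict with "fx", "fy", "cx", "cy" (pixels), "k1" (the pictures are not rectified: a ray, as slopes to the right and down, at radius r is drawn at 1 + k1 r^2 times it, then the intrinsics apply), "cam_to_world" (4x4, takes a point from camera to world coordinates). Camera axes: x right, y down, z forward; pixel columns grow to the right and rows downward; lengths in mm; the calibration is good to about 2 mm. A picture is of the moment at which its call begins: read the wrist's pose just before it. calibration takes no time and is no camera call; for the wrist camera it gives the pose at the moment of the call.
- manip.close_job(): hands the job in; it is judged then, once.
The state is a dict: "time": time; "joint_positions": joint angles; "joint_velocities": joint speeds; "effort": joint torques, N m; "ee_pos": TCP position; "eef_rot": TCP orientation; "ft_force": force on the tool from outside, world axes, zero at the start; "wrist_torque": the same for the moment, N m; "opening": opening from 0.0 (shut) to 1.0 (fully open); "grip_force": force on a finger pad.
Only numpy, scipy, OpenCV 4.12 (cv2) and the standard library are available. Lean on these libraries where they do the work, as an engineer would, in place of code of your own. Each camera call takes 0.05 s, during which the arm holds its last target. There are 200 camera calls.

TASK

Lay out this patient's two vials: press down the orange paddle of the lane that holds the red-capped vial, so that its yellow gate lifts and the vial rolls into the tray, and let the paddle come back up; then do the same for the blue-capped vial. Both end lying in the tray with all gates shut. Do not touch any of the vials, keep the green one in its lane, and leave the cup, the jar and the note block where they stand.

Things in the scene. Friction and masses are not known exactly. Their poses are not given: they have to be found in the camera images.
- dispenser: White/grey three-lane gravity dispenser fixed to the counter, 340 (x) by 230 (y) by 108 high. Origin: centre of its underside, z up. Paddles at its -x end; lanes at y = -72 (right), 0 (middle), +72 (left) slope down 14 degrees to +x, from a back wall at x = -26 (85 high) to a lip at x = 85, z = 35; the tray lies beyond.
- tray (a point): Centre of the catch tray's floor (dispenser x = 126, y = 0, z = 6). One open tray for all lanes: inside x 87 to 165, y -107 to +107, walls 36 high.
- axle (a point): Middle of the steel axle along the dispenser's y, at x = -45, z = 95, on which every lever rocks. At rest a lever is level and its yellow gate (26 wide, 4 thick) hangs 100 to +x of the axle, across the lane in front of the vial.
- paddle_right (a point): Centre of the top face of the black pressing paddle of the right lane (dispenser y = -72), at the -x end of that lane's steel lever: 38 (x) by 32 (y) by 8 thick. The point is 105 above the counter when at rest and 90 in the -x direction from the axle; its axes are the dispenser's at rest. 40 free to the next paddle; free space below.
- paddle_middle (a point): Centre of the top face of the black pressing paddle of the middle lane (dispenser y = 0), at the -x end of that lane's steel lever: 38 (x) by 32 (y) by 8 thick. The point is 105 above the counter when at rest and 90 in the -x direction from the axle; its axes are the dispenser's at rest. 40 free to the next paddle; free space below.
- paddle_left (a point): Centre of the top face of the black pressing paddle of the left lane (dispenser y = 72), at the -x end of that lane's steel lever: 38 (x) by 32 (y) by 8 thick. The point is 105 above the counter when at rest and 90 in the -x direction from the axle; its axes are the dispenser's at rest. 40 free to the next paddle; free space below.
- lever_right (a joint): Angle of the right lane's rocking lever, rad: 0 at rest with the gate shut, growing as the paddle is pressed, 0.36 at the end stop with the paddle about 32 lower. The vial can pass under the gate from about 0.28. A spring returns the lever: it takes about 1 N on the paddle to start and 2.5 N at the stop.
- lever_middle (a joint): Angle of the middle lane's rocking lever, rad: 0 at rest with the gate shut, growing as the paddle is pressed, 0.36 at the end stop with the paddle about 32 lower. The vial can pass under the gate from about 0.28. A spring returns the lever: it takes about 1 N on the paddle to start and 2.5 N at the stop.
- lever_left (a joint): Angle of the left lane's rocking lever, rad: 0 at rest with the gate shut, growing as the paddle is pressed, 0.36 at the end stop with the paddle about 32 lower. The vial can pass under the gate from about 0.28. A spring returns the lever: it takes about 1 N on the paddle to start and 2.5 N at the stop.
- vial_red: Amber vial with red cap and red band, lying across its lane (along the dispenser's y): 30 diameter, 56 long, about 35 g. Origin: its centre, at about x = 37, z = 63 in the dispenser's frame while it rests against the gate; one vial to a lane, in any order. With the gate up it rolls out in about a second and rests in the tray at about x = 149, z = 22. Its axes turn as it rolls.
- vial_blue: Amber vial with blue cap and blue band, lying across its lane (along the dispenser's y): 30 diameter, 56 long, about 35 g. Origin: its centre, at about x = 37, z = 63 in the dispenser's frame while it rests against the gate; one vial to a lane, in any order. With the gate up it rolls out in about a second and rests in the tray at about x = 149, z = 22. Its axes turn as it rolls.
- vial_green: Amber vial with green cap and green band, lying across its lane (along the dispenser's y): 30 diameter, 56 long, about 35 g. Origin: its centre, at about x = 37, z = 63 in the dispenser's frame while it rests against the gate; one vial to a lane, in any order. With the gate up it rolls out in about a second and rests in the tray at about x = 149, z = 22. Its axes turn as it rolls.
- cup: Loose red plastic cup, 76 across the rim, 95 high, standing beside the dispenser. Origin: centre of its underside.
- jar: Loose amber jar with a white cap, 54 diameter, 85 high, standing beside the dispenser. Origin: centre of its underside.
- notes: Loose yellow note block, 76 by 76 by 30 high. Origin: centre of its underside.
Not all that is in view belongs to the job. There is more than one size of the vial_green; the one meant has the size given above.

How it is judged (in metres and radians):
On the way, in this order (a step that is already met when the one before it is completed fails the run):
1. the paddle lever of the red-capped vial's lane is pressed down by the fingers, with that vial still in its lane (((y of vial_red in the frame of dispenser between -0.092 and -0.052 m and x of vial_red in the frame of dispenser below 0.085 m and value of joint lever_right above 0.2 rad and contact force between the fingers and lever_right above 0.3 N) or (y of vial_red in the frame of dispenser between -0.02 and 0.02 m and x of vial_red in the frame of dispenser below 0.085 m and value of joint lever_middle above 0.2 rad and contact force between the fingers and lever_middle above 0.3 N) or (y of vial_red in the frame of dispenser between 0.052 and 0.092 m and x of vial_red in the frame of dispenser below 0.085 m and value of joint lever_left above 0.2 rad and contact force between the fingers and lever_left above 0.3 N))), for 0.02 s.
2. the red-capped vial lies in the tray and all levers are back at rest, the blue-capped vial still in its lane (x of vial_red in the frame of dispenser between 0.09 and 0.166 m and y of vial_red in the frame of dispenser between -0.108 and 0.108 m and z of vial_red in the frame of dispenser below 0.032 m and x of vial_blue in the frame of dispenser between -0.02 and 0.06 m and z of vial_blue in the frame of dispenser between 0.05 and 0.09 m and value of joint each of lever_right, lever_middle, lever_left below 0.05 rad), for 0.05 s.
3. the paddle lever of the blue-capped vial's lane is pressed down by the fingers, with that vial still in its lane (((y of vial_blue in the frame of dispenser between -0.092 and -0.052 m and x of vial_blue in the frame of dispenser below 0.085 m and value of joint lever_right above 0.2 rad and contact force between the fingers and lever_right above 0.3 N) or (y of vial_blue in the frame of dispenser between -0.02 and 0.02 m and x of vial_blue in the frame of dispenser below 0.085 m and value of joint lever_middle above 0.2 rad and contact force between the fingers and lever_middle above 0.3 N) or (y of vial_blue in the frame of dispenser between 0.052 and 0.092 m and x of vial_blue in the frame of dispenser below 0.085 m and value of joint lever_left above 0.2 rad and contact force between the fingers and lever_left above 0.3 N))), for 0.02 s.
At the end, for the whole second after the job is handed in: The red-capped and the blue-capped vial lie at rest on the floor of the catch tray (slower than 30 mm/s), all three levers are back within 0.05 rad of rest, the green vial is still in its lane behind the gate, and the cup, jar and note block are upright and within 20 mm of where they stood (x of vial_red in the frame of dispenser between 0.09 and 0.166 m and y of vial_red in the frame of dispenser between -0.108 and 0.108 m and z of each of vial_red, vial_blue in the frame of dispenser below 0.032 m and x of vial_blue in the frame of dispenser between 0.09 and 0.166 m and y of vial_blue in the frame of dispenser between -0.108 and 0.108 m and linear speed of each of vial_red, vial_blue below 0.03 m/s and x of vial_green in the frame of dispenser between -0.02 and 0.06 m and z of vial_green in the frame of dispenser between 0.05 and 0.09 m and value of joint each of lever_right, lever_middle, lever_left below 0.05 rad and distance of each of cup, jar, notes from where it was at the start of the episode below 0.02 m and angle between each of cup, jar, notes's own z axis and vertical below 0.15 rad); the robot touches nothing.
It fails at once if the green vial is let out of its lane (x of vial_green in the frame of dispenser above 0.075 m).
It fails at once if the blue-capped vial is let out before the red-capped one (x of vial_blue in the frame of dispenser above 0.075 m and x of vial_red in the frame of dispenser below 0.085 m).
It fails at once if the robot touches a vial (contact force between any of the fingers, the arm and vial_red above 0.3 N or contact force between any of the fingers, the arm and vial_blue above 0.3 N or contact force between any of the fingers, the arm and vial_green above 0.3 N).
It fails at once if a vial is lifted (z of any of vial_red, vial_blue, vial_green in the frame of dispenser above 0.1 m).
It fails at once if the cup, jar or note block is pushed away, lifted or tipped (distance of any of cup, jar, notes from where it was at the start of the episode above 0.03 m or angle between any of cup, jar, notes's own z axis and vertical above 0.4 rad).
It also fails if it takes over 48 s, if anything falls off the work surface, if the arm or the gripper's body presses on something with over 40 N, if the wrist force passes 120 N, or if a joint passes its speed limit or range.

## Working session

There is one attempt and no reset: what is moved stays moved. The work goes in short steps, Python scripts to look and compute and a tool call to move; the robot and the scene stay as the last step left them, time stands still between calls to the robot, and variables do not carry over. Pictures are saved under pics/ and viewed, at most 10 in all, crops included, and the job is handed in when it is done.

Besides the shell and the picture viewer there is one more tool, called after "Emit:" as a command line: name --argument value ..., lists and objects as JSON in quotes. step_arm: Moves the arm, as the interface text tells. Its arguments: {"type":"object","properties":{"rows":{"type":"array","items":{"type":"object","properties":{"dx":{"type":"number","minimum":-1,"maximum":1},"dy":{"type":"number","minimum":-1,"maximum":1},"dz":{"type":"number","minimum":-1,"maximum":1},"ax":{"type":"number","minimum":-1,"maximum":1},"ay":{"type":"number","minimum":-1,"maximum":1},"az":{"type":"number","minimum":-1,"maximum":1}}}},"grip":{"type":"number"},"grip_force":{"type":"number"}},"required":["rows"]}

```bash
mkdir -p pics; cat > h.py <<'E'
import numpy as np, cv2
from cell import monitor,get_image,calibration,manip
def ray(name,u,v,c=None):
    c=c or calibration(name)
    x=(u-c["cx"])/c["fx"];y=(v-c["cy"])/c["fy"];a,b=x,y
    for _ in range(20):
        s=1+c["k1"]*(a*a+b*b);a,b=x/s,y/s
    T=np.array(c["cam_to_world"]);return T[:3,3],T[:3,:3]@np.array([a,b,1])
def onz(name,u,v,z,c=None):
    o,d=ray(name,u,v,c);return o+d*(z-o[2])/d[2]
def proj(name,P):
    c=calibration(name);T=np.array(c["cam_to_world"]);p=T[:3,:3].T@(np.array(P)-T[:3,3])
    a,b=p[:2]/p[2];s=1+c["k1"]*(a*a+b*b);return c["cx"]+c["fx"]*a*s,c["cy"]+c["fy"]*b*s
def save(name,f):
    im=get_image(name);cv2.imwrite("pics/"+f,im[:,:,::-1]);return im
E
python3 - <<'E'
from h import *
for n in("top","scene"):
    save(n,n+"0.png");T=np.array(calibration(n)["cam_to_world"]);print(n,T.round(2).tolist())
a=cv2.imread("pics/top0.png");b=cv2.imread("pics/scene0.png")
E
```

```text
top [[0.03, -0.99, 0.15, 497.16], [-1.0, -0.03, 0.02, 51.51], [-0.02, -0.15, -0.99, 1017.51], [0.0, 0.0, 0.0, 1.0]]
scene [[0.67, 0.44, -0.6, 1182.78], [0.74, -0.41, 0.53, -400.51], [-0.01, -0.8, -0.6, 632.66], [0.0, 0.0, 0.0, 1.0]]
```

View pics/top0.png

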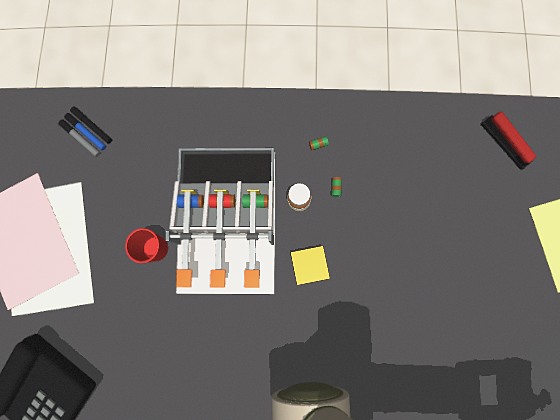

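View pics/scene0.png

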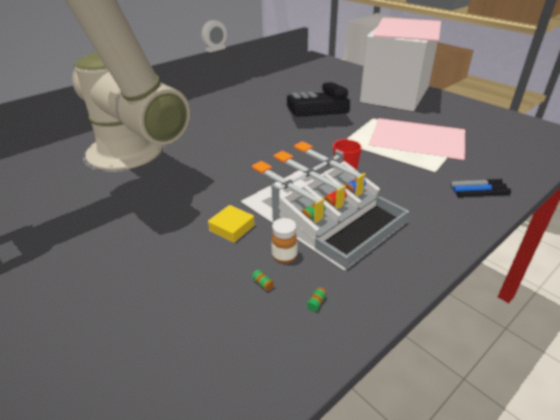

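Top view: blue-capped vial at (188,201) in the left lane, red at (220,201) in the middle, green at (254,201) in the right. The paddles are at about (184,278), (218,278) and (252,278). Small green decoys lie on the counter at (319,143) and (336,187). The candidates for "red" are the vial (220,201), the cup (145,245) and the stapler (510,140). I choose the vial in the middle lane, and I'll measure the paddles and check with a crop.

```bash
python3 - <<'E'
from h import *
def blobs(n):
    im=cv2.imread(f"pics/{n}0.png");h=cv2.cvtColor(im,cv2.COLOR_BGR2HSV)
    m=cv2.inRange(h,(6,180,150),(15,255,255))
    k,l,s,c=cv2.connectedComponentsWithStats(m)
    return [(c[i],s[i].tolist()) for i in range(1,k) if s[i][4]>60]
for n in("top","scene"):
    for c,s in blobs(n): print(n,c.round(1),s,onz(n,*c,105).round(1))
print(monitor.get_state()["ee_pos"],np.array(monitor.get_state()["eef_rot"]).round(3).tolist())
for u,v,z in((220,201,63),(188,201,63),(254,201,63),(145,245,95),(299,190,85),(310,265,30)): print(u,v,onz("top",u,v,z).round(0))
# dispenser lower-end corners
for u,v in((177,293),(274,293)): print(onz("top",u,v,5).round(0))
im=cv2.imread("pics/top0.png")[140:300,160:290];cv2.imwrite("pics/crop.png",cv2.resize(im,None,fx=3.6,fy=3.6))
E
```

```text
[ 149.46754421 -503.04469677  230.80311449] [[0.959, 0.285, -0.0], [0.285, -0.959, 0.001], [0.0, -0.001, -1.0]]
220 201 [665. 226.  63.]
188 201 [664. 298.  63.]
254 201 [667. 149.  63.]
145 245 [559. 379.  95.]
299 190 [690.  48.  85.]
310 265 [529.  19.  30.]
[455. 326.   5.]
[463. 100.   5.]
```

View pics/crop.png

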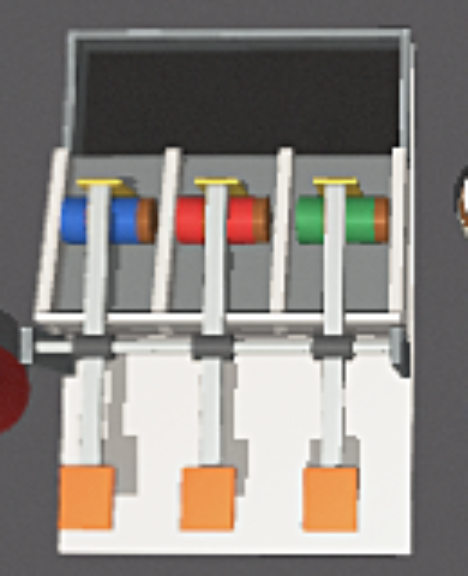

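The crop confirms it: blue vial left, red middle, green right, each lever straight to its own orange paddle. The colour mask was too narrow, so I'll widen it.

```bash
python3 - <<'E'
from h import *
for n in("top","scene"):
    im=cv2.imread(f"pics/{n}0.png");print(n,cv2.cvtColor(im,cv2.COLOR_BGR2HSV)[(278,218) if n=="top" else (156,283)])
    h=cv2.cvtColor(im,cv2.COLOR_BGR2HSV);m=cv2.inRange(h,(4,140,180),(19,255,255))
    k,l,s,c=cv2.connectedComponentsWithStats(m)
    for i in range(1,k):
        if s[i][4]>50: print(c[i].round(1),s[i].tolist(),onz(n,*c[i],105).round(1))
E
```

```text
top [ 13 169 239]
[183.6 278. ] [176, 270, 16, 17, 246] [491.3 287.1 105. ]
[217.4 278.1] [210, 270, 15, 17, 241] [493.5 215.1 105. ]
[251.4 278.1] [244, 270, 15, 18, 242] [495.8 143.4 105. ]
scene [ 16 218 239]
[302.8 146. ] [295, 142, 17, 9, 105] [495.8 285.2 105. ]
[282.7 155.7] [274, 151, 18, 11, 117] [497.4 213.6 105. ]
[261.1 166.2] [252, 161, 19, 11, 127] [498.9 141.9 105. ]
```

Both views put the paddles 72 mm apart, and paddle-to-vial is 171 mm against an expected 172. That gives middle ≈ (495, 214.5) and left ≈ (493, 286.5). Moving above the middle paddle with the fingers shut.

Emit:
step_arm --rows '[{"dx": 0.305,"dy": 0.638},{"dx": 0.305,"dy": 0.638},{"dx": 0.305,"dy": 0.638},{"dx": 0.305,"dy": 0.638},{"dx": 0.305,"dy": 0.638}]' --grip 255

```text
schema error: expected keys dx, dy, dz, ax, ay, az
```

Emit:
step_arm --rows '[{"dx": 0.305,"dy": 0.638},{"dx": 0.305,"dy": 0.638},{"dx": 0.305,"dy": 0.638},{"dx": 0.305,"dy": 0.638},{"dx": 0.305,"dy": 0.638}]'

```text
schema error: expected keys dx, dy, dz, ax, ay, az
```

Emit:
step_arm --rows '[{"dx": 0.305,"dy": 0.638},{"dx": 0.305,"dy": 0.638},{"dx": 0.305,"dy": 0.638},{"dx": 0.305,"dy": 0.638},{}]'

```text
schema error: expected keys dx, dy, dz, ax, ay, az
```

Emit:
step_arm --rows '[{"dx": 0.305,"dy": 0.638,"dz": 0,"ax": 0,"ay": 0,"az": 0},{"dx": 0.305,"dy": 0.638,"dz": 0,"ax": 0,"ay": 0,"az": 0},{"dx": 0.305,"dy": 0.638,"dz": 0,"ax": 0,"ay": 0,"az": 0},{"dx": 0.305,"dy": 0.638,"dz": 0,"ax": 0,"ay": 0,"az": 0},{"dx": 0.305,"dy": 0.638,"dz": 0,"ax": 0,"ay": 0,"az": 0}]' --grip 255

```text
time: 0.72
ee_pos: [264.2, -262.3, 231.1]
eef_rot: [[0.959, 0.284, 0.0], [0.284, -0.959, 0.0], [0.0, -0.0, -1.0]]
ft_force: [0.9, -0.1, 0.5]
opening: 0.001
grip_force: 0.0
```

Emit:
step_arm --rows '[{"dx": 0.305,"dy": 0.638,"dz": 0,"ax": 0,"ay": 0,"az": 0},{"dx": 0.305,"dy": 0.638,"dz": 0,"ax": 0,"ay": 0,"az": 0},{"dx": 0.305,"dy": 0.638,"dz": 0,"ax": 0,"ay": 0,"az": 0},{"dx": 0.305,"dy": 0.638,"dz": 0,"ax": 0,"ay": 0,"az": 0},{"dx": 0,"dy": 0,"dz": 0,"ax": 0,"ay": 0,"az": 0}]'

```text
time: 1.35
ee_pos: [355.9, -69.8, 231.1]
eef_rot: [[0.957, 0.291, -0.0], [0.291, -0.957, 0.001], [-0.0, -0.001, -1.0]]
ft_force: [-0.3, 0.2, 0.6]
opening: -0.003
grip_force: 0.0
```

Emit:
step_arm --rows '[{"dx": 0.308,"dy": 0.632,"dz": 0,"ax": 0,"ay": 0,"az": 0},{"dx": 0.308,"dy": 0.632,"dz": 0,"ax": 0,"ay": 0,"az": 0},{"dx": 0.308,"dy": 0.632,"dz": 0,"ax": 0,"ay": 0,"az": 0},{"dx": 0.308,"dy": 0.632,"dz": 0,"ax": 0,"ay": 0,"az": 0},{"dx": 0.308,"dy": 0.632,"dz": 0,"ax": 0,"ay": 0,"az": 0}]'

```text
time: 1.98
ee_pos: [471.7, 165.0, 231.1]
eef_rot: [[0.959, 0.284, -0.0], [0.284, -0.959, -0.0], [-0.0, 0.0, -1.0]]
ft_force: [0.9, 0.0, 0.7]
opening: -0.001
grip_force: 0.0
```

Emit:
step_arm --rows '[{"dx": 0.308,"dy": 0.632,"dz": 0,"ax": 0,"ay": 0,"az": -0.05},{"dx": 0,"dy": 0,"dz": -0.4,"ax": 0,"ay": 0,"az": -0.05},{"dx": 0,"dy": 0,"dz": -0.4,"ax": 0,"ay": 0,"az": 0},{"dx": 0,"dy": 0,"dz": -0.4,"ax": 0,"ay": 0,"az": 0},{"dx": 0,"dy": 0,"dz": 0,"ax": 0,"ay": 0,"az": 0}]'

```text
time: 2.6
ee_pos: [493.3, 210.6, 139.5]
eef_rot: [[1.0, -0.027, -0.005], [-0.027, -1.0, -0.001], [-0.005, 0.001, -1.0]]
ft_force: [0.7, -0.3, 1.7]
opening: -0.002
grip_force: 0.0
```

```bash
python3 - <<'E'
from h import *
print(monitor.get_state()["ee_pos"],monitor.get_state()["ft_force"])
a=save("top","t1.png")[140:310,150:290];b=save("scene","s1.png")[90:260,210:400]
cv2.imwrite("pics/m1.png",np.hstack([cv2.resize(a,(400,486)),cv2.resize(b,(400,486))])[:,:,::-1])
E
```

```text
[493.25698912 210.57854734 139.52807991] [ 0.71425574 -0.33096214  1.70617618]
```

View pics/m1.png

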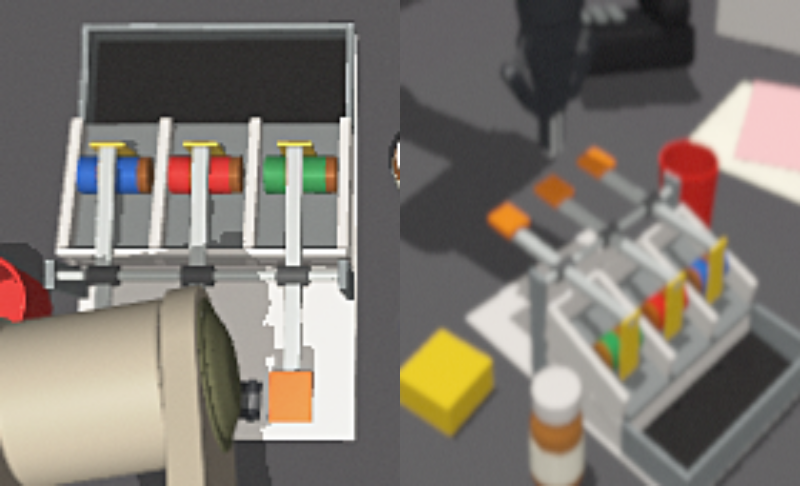

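Left, from above: the arm covers the middle paddle. Right, scene: the fingertips at about (545,150) are above the middle paddle at (552,190). Correcting y by 4 mm and pressing.

Emit:
step_arm --rows '[{"dx": 0,"dy": 0.05,"dz": -0.4,"ax": 0,"ay": 0,"az": 0},{"dx": 0,"dy": 0,"dz": -0.11,"ax": 0,"ay": 0,"az": 0},{"dx": 0,"dy": 0,"dz": -0.11,"ax": 0,"ay": 0,"az": 0},{"dx": 0,"dy": 0,"dz": -0.11,"ax": 0,"ay": 0,"az": 0},{"dx": 0,"dy": 0,"dz": -0.11,"ax": 0,"ay": 0,"az": 0}]'

```text
time: 3.32
ee_pos: [494.9, 215.6, 78.7]
eef_rot: [[1.0, -0.025, 0.003], [-0.025, -1.0, 0.0], [0.003, -0.001, -1.0]]
ft_force: [0.6, -1.0, 3.9]
opening: -0.002
grip_force: 1.3
```

Emit:
step_arm --rows '[{"dx": 0,"dy": 0,"dz": 0,"ax": 0,"ay": 0,"az": 0},{"dx": 0,"dy": 0,"dz": 0,"ax": 0,"ay": 0,"az": 0},{"dx": 0,"dy": 0,"dz": 0,"ax": 0,"ay": 0,"az": 0},{"dx": 0,"dy": 0,"dz": 0,"ax": 0,"ay": 0,"az": 0},{"dx": 0,"dy": 0,"dz": 0,"ax": 0,"ay": 0,"az": 0}]'

```text
time: 3.95
ee_pos: [494.0, 215.5, 78.4]
eef_rot: [[1.0, -0.025, 0.0], [-0.025, -1.0, -0.0], [0.0, -0.0, -1.0]]
ft_force: [1.1, -0.2, 2.5]
opening: 0.001
grip_force: 1.3
```

Emit:
step_arm --rows '[{"dx": 0,"dy": 0,"dz": 0,"ax": 0,"ay": 0,"az": 0},{"dx": 0,"dy": 0,"dz": 0,"ax": 0,"ay": 0,"az": 0},{"dx": 0,"dy": 0,"dz": 0,"ax": 0,"ay": 0,"az": 0},{"dx": 0,"dy": 0,"dz": 0,"ax": 0,"ay": 0,"az": 0},{"dx": 0,"dy": 0,"dz": 0,"ax": 0,"ay": 0,"az": 0}]'

```text
time: 4.58
ee_pos: [494.0, 215.5, 78.3]
eef_rot: [[1.0, -0.025, 0.0], [-0.025, -1.0, 0.0], [0.0, -0.0, -1.0]]
ft_force: [-0.4, -0.4, 2.6]
opening: 0.001
grip_force: 1.3
```

```bash
python3 - <<'E'
from h import *
print(monitor.get_state()["ee_pos"],monitor.get_state()["ft_force"])
a=save("top","t2.png")[140:310,150:290];b=save("scene","s2.png")[90:260,210:400]
cv2.imwrite("pics/m2.png",np.hstack([cv2.resize(a,(400,486)),cv2.resize(b,(400,486))])[:,:,::-1])
E
```

```text
[494.01553721 215.52367398  78.30478794] [-0.37165713 -0.39801328  2.60611138]
```

View pics/m2.png

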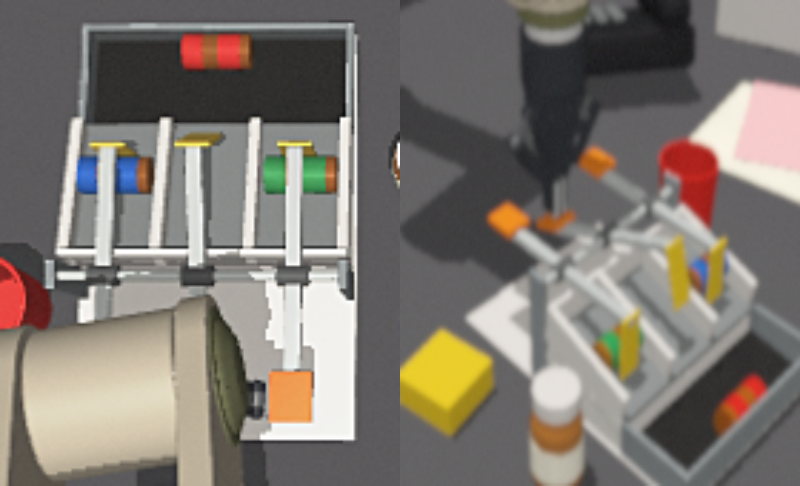

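The red vial lies in the tray, at (215,52) in the crop. Raising, waiting, then shifting to the left paddle.

Emit:
step_arm --rows '[{"dx": 0,"dy": 0,"dz": 0.15,"ax": 0,"ay": 0,"az": 0},{"dx": 0,"dy": 0,"dz": 0.15,"ax": 0,"ay": 0,"az": 0},{"dx": 0,"dy": 0,"dz": 0.15,"ax": 0,"ay": 0,"az": 0},{"dx": 0,"dy": 0,"dz": 0.15,"ax": 0,"ay": 0,"az": 0},{"dx": 0,"dy": 0,"dz": 0.2,"ax": 0,"ay": 0,"az": 0}]'

```text
time: 5.3
ee_pos: [493.9, 215.5, 139.1]
eef_rot: [[1.0, -0.025, -0.0], [-0.025, -1.0, -0.0], [-0.0, 0.0, -1.0]]
ft_force: [-0.2, -0.1, -0.8]
opening: -0.003
grip_force: 0.0
```

Emit:
step_arm --rows '[{"dx": 0,"dy": 0,"dz": 0,"ax": 0,"ay": 0,"az": 0},{"dx": 0,"dy": 0.32,"dz": 0,"ax": 0,"ay": 0,"az": 0},{"dx": -0.02,"dy": 0.32,"dz": 0,"ax": 0,"ay": 0,"az": 0},{"dx": 0,"dy": 0.31,"dz": 0,"ax": 0,"ay": 0,"az": 0},{"dx": 0,"dy": 0,"dz": 0,"ax": 0,"ay": 0,"az": 0}]'

```text
time: 5.92
ee_pos: [492.1, 287.6, 137.7]
eef_rot: [[1.0, -0.024, -0.001], [-0.024, -1.0, -0.0], [-0.001, 0.0, -1.0]]
ft_force: [-0.4, 0.1, -0.5]
opening: 0.005
grip_force: 0.0
```

```bash
python3 - <<'E'
from h import *
a=save("top","t3.png")[140:310,150:290];b=save("scene","s3.png")[90:260,210:400]
cv2.imwrite("pics/m3.png",np.hstack([cv2.resize(a,(400,486)),cv2.resize(b,(400,486))])[:,:,::-1])
E
```

```text
(no output)
```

View pics/m3.png

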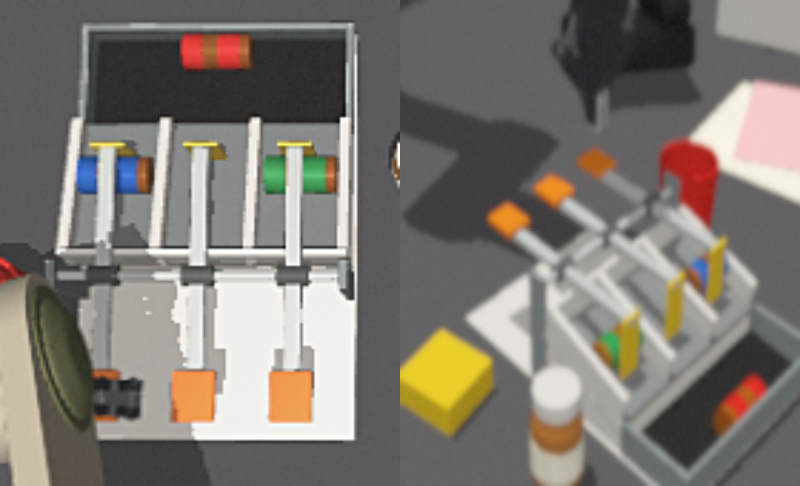

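The middle lever is level again with its gate shut, the blue vial is still in its lane at (115,175), and the tool is above the left paddle. The cup rim starts at about y = 341 and is 95 high; the gripper body stays above 150, so it clears. Pressing.

Emit:
step_arm --rows '[{"dx": 0,"dy": 0,"dz": -0.38,"ax": 0,"ay": 0,"az": 0},{"dx": 0,"dy": 0,"dz": -0.11,"ax": 0,"ay": 0,"az": 0},{"dx": 0,"dy": 0,"dz": -0.11,"ax": 0,"ay": 0,"az": 0},{"dx": 0,"dy": 0,"dz": -0.11,"ax": 0,"ay": 0,"az": 0},{"dx": 0,"dy": 0,"dz": -0.1,"ax": 0,"ay": 0,"az": 0}]'

```text
time: 6.65
ee_pos: [493.2, 286.8, 77.7]
eef_rot: [[1.0, -0.026, 0.002], [-0.026, -1.0, 0.001], [0.002, -0.001, -1.0]]
ft_force: [0.7, -0.1, 3.7]
opening: -0.002
grip_force: 1.3
```

Emit:
step_arm --rows '[{"dx": 0,"dy": 0,"dz": 0,"ax": 0,"ay": 0,"az": 0},{"dx": 0,"dy": 0,"dz": 0,"ax": 0,"ay": 0,"az": 0},{"dx": 0,"dy": 0,"dz": 0,"ax": 0,"ay": 0,"az": 0},{"dx": 0,"dy": 0,"dz": 0,"ax": 0,"ay": 0,"az": 0},{"dx": 0,"dy": 0,"dz": 0,"ax": 0,"ay": 0,"az": 0}]'

```text
time: 7.28
ee_pos: [492.5, 286.8, 77.6]
eef_rot: [[1.0, -0.025, 0.0], [-0.025, -1.0, 0.0], [0.0, -0.0, -1.0]]
ft_force: [0.2, -0.4, 2.4]
opening: 0.002
grip_force: 1.3
```

Emit:
step_arm --rows '[{"dx": 0,"dy": 0,"dz": 0,"ax": 0,"ay": 0,"az": 0},{"dx": 0,"dy": 0,"dz": 0,"ax": 0,"ay": 0,"az": 0},{"dx": 0,"dy": 0,"dz": 0,"ax": 0,"ay": 0,"az": 0},{"dx": 0,"dy": 0,"dz": 0,"ax": 0,"ay": 0,"az": 0},{"dx": 0,"dy": 0,"dz": 0,"ax": 0,"ay": 0,"az": 0}]'

```text
time: 7.9
ee_pos: [492.5, 286.8, 77.6]
eef_rot: [[1.0, -0.025, 0.0], [-0.025, -1.0, 0.0], [0.0, -0.0, -1.0]]
ft_force: [0.9, 0.8, 2.3]
opening: -0.003
grip_force: 1.3
```

```bash
python3 - <<'E'
from h import *
a=save("top","t4.png")[140:310,150:290];b=save("scene","s4.png")[90:260,210:400]
cv2.imwrite("pics/m4.png",np.hstack([cv2.resize(a,(400,486)),cv2.resize(b,(400,486))])[:,:,::-1])
E
```

```text
(no output)
```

View pics/m4.png

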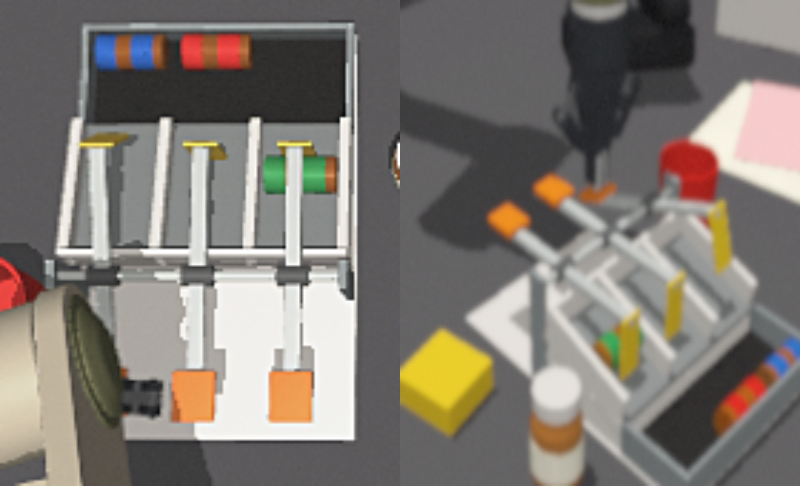

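Both vials are in the tray, blue at (130,52) and red at (215,52) in the crop. Releasing the paddle and backing off.

Emit:
step_arm --rows '[{"dx": 0,"dy": 0,"dz": 0.15,"ax": 0,"ay": 0,"az": 0},{"dx": 0,"dy": 0,"dz": 0.15,"ax": 0,"ay": 0,"az": 0},{"dx": 0,"dy": 0,"dz": 0.15,"ax": 0,"ay": 0,"az": 0},{"dx": 0,"dy": 0,"dz": 0.15,"ax": 0,"ay": 0,"az": 0},{"dx": 0,"dy": 0,"dz": 0.4,"ax": 0,"ay": 0,"az": 0}]'

```text
time: 8.62
ee_pos: [491.9, 286.5, 152.5]
eef_rot: [[1.0, -0.025, -0.002], [-0.025, -1.0, -0.001], [-0.002, 0.001, -1.0]]
ft_force: [0.9, 0.5, 0.8]
opening: -0.003
grip_force: 0.0
```

Emit:
step_arm --rows '[{"dx": 0,"dy": 0,"dz": 0.5,"ax": 0,"ay": 0,"az": 0},{"dx": 0,"dy": 0,"dz": 0.5,"ax": 0,"ay": 0,"az": 0},{"dx": -0.5,"dy": 0,"dz": 0,"ax": 0,"ay": 0,"az": 0},{"dx": -0.5,"dy": 0,"dz": 0,"ax": 0,"ay": 0,"az": 0},{"dx": 0,"dy": 0,"dz": 0,"ax": 0,"ay": 0,"az": 0}]'

```text
time: 9.25
ee_pos: [415.9, 287.0, 228.5]
eef_rot: [[1.0, -0.024, 0.001], [-0.024, -1.0, 0.0], [0.001, -0.0, -1.0]]
ft_force: [1.0, -0.2, 0.2]
opening: -0.003
grip_force: 0.0
```

Emit:
step_arm --rows '[{"dx": 0,"dy": 0,"dz": 0,"ax": 0,"ay": 0,"az": 0},{"dx": 0,"dy": 0,"dz": 0,"ax": 0,"ay": 0,"az": 0},{"dx": 0,"dy": 0,"dz": 0,"ax": 0,"ay": 0,"az": 0},{"dx": 0,"dy": 0,"dz": 0,"ax": 0,"ay": 0,"az": 0},{"dx": 0,"dy": 0,"dz": 0,"ax": 0,"ay": 0,"az": 0}]'

```text
time: 9.88
ee_pos: [417.6, 286.8, 227.5]
eef_rot: [[1.0, -0.025, -0.0], [-0.025, -1.0, -0.0], [-0.0, 0.0, -1.0]]
ft_force: [0.0, -0.1, 0.7]
opening: -0.001
grip_force: 0.0
```

```bash
python3 - <<'E'
from h import *
a=save("top","t5.png")[130:310,110:340];b=save("scene","s5.png")[90:260,210:400]
cv2.imwrite("pics/m5.png",np.hstack([cv2.resize(a,(400,400)),cv2.resize(b,(400,400))])[:,:,::-1])
E
```

```text
(no output)
```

View pics/m5.png

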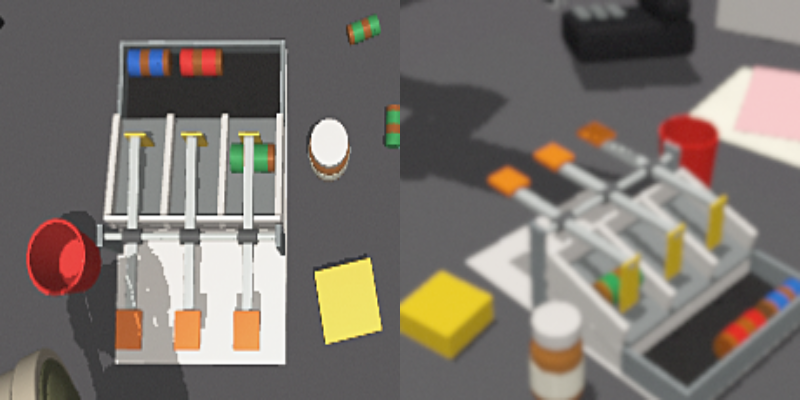

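The blue vial at (147,62) and the red at (200,62) lie in the tray and all three levers are level. The green vial is in its lane at (252,157), and the cup, jar and note block have not moved.

```bash
python3 -c "
from cell import manip;print(manip.close_job())"
```

```text
the job is handed in; nothing more can be done
None
```

The job is handed in: the red vial, then the blue, were released into the tray, all gates are shut, the green vial is still in its lane, and the cup, jar and note block stand where they were.

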